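# Load the vial rack on the shaker and lock its eccentric clamp

## Task

Set the vial rack into the tilted holder on the shaker, flat on the bed between the sprung jaw and the eccentric clamp with its foot resting against the lower lip, and let go of it without dropping it. Then turn the eccentric clamp by its wing knob until the lobe bears firmly on the end of the rack and visibly squeezes the jaw's springs, and let go. Do not tip the rack over or disturb the bottles standing around.

Things in the scene. Friction and masses are not known exactly. Their poses are not given: they have to be found in the camera images.
- rack: White plastic rack, ten amber vials with blue caps, carrying handle; one rigid piece, about 0.42 kg. Foot block 70 mm (own x) by 150 mm (own y) by 40 mm high; caps reach 72 mm above the underside, within 33 mm of the middle in x and 65 mm in y. Same after half a turn about z. Origin: centre of the underside, z up. Smooth (friction about 0.3): let go on the 30 degree bed it slides down to the lip.
- rack_handle (a point): Middle of the rack's handle bar, 103 mm above the rack's origin on its own z axis, same axes as the rack. The bar runs along the rack's y: 100 mm long, 12 mm thick in x, 26 mm high (90 to 116 mm above the underside). Pinch it across its thickness, fingertips above the vial caps.
- shaker: White bench shaker with a blue front panel and an aluminium platform, fixed to the bench; 260 mm deep (own x) by 300 mm wide (own y), platform top at 95 mm. Origin: centre of the underside; front faces its own -x. It carries the tilted holder.
- cradle: Bright steel tilted rack holder on the shaker, bed sloping 30 degrees down to the shaker's front. Own x up the slope, y across it, z squarely off the bed. Origin on the bed, where the rack's origin lies when its foot touches the lower lip and one end just touches the free jaw, long side along y. With the clamp open there are 9 to 11 mm of play: a rack origin at y = 0 to -9 mm fits. Clear above.
- lip_mid (a point): Middle of the inner face of the lower lip, at bed level: (-35, 0, 0) mm in the holder, same axes. The lip stands 22 mm off the bed; the bed reaches from 39 mm below to 69 mm above the holder's origin along x.
- jaw (a joint): How far the rubber-faced steel jaw at the +y side of the holder (free face at y = +75 mm, 66 mm long, top 35 mm above the bed) is pushed back against its springs, in m: 0 free, 0.010 at most. Springs about 1.8 N per mm, no preload.
- cam: Eccentric clamp at the -y side of the holder: red disc, radius 40 mm, 6 to 30 mm above the bed, its centre 12 mm off the pivot, black wing knob on top. Origin: on the pivot at bed level, at (0, -115, 0) mm in the holder. Own z: pivot axis, squarely off the bed, so tilted 30 degrees from vertical; own y: along the wing. The lobe (disc's centre) lies 0.42 rad clockwise of own x, seen from above.
- cam_grip (a point): Where to grip the wing knob: on the pivot axis, 64 mm above the bed, axes of the clamp. The wing is 60 mm long (own y), 14 mm thick (own x), and reaches from 44 to 78 mm above the bed.
- cam_turn (a joint): Clamp angle, rad: 0 fully open (starts at 0 to 0.4), growing counter-clockwise seen from above (right-handed about own z), stop at 2.0, harmless. Wing along the holder's y at 0.85. The lobe meets a rack touching the jaw at about 1.27; the jaw is squeezed about 2 mm at 1.44, 4.5 mm at 1.65, 8 mm at 2.0. It drags the rack towards the lip. Takes up to 0.5 N m; stays where left.
- media_bottle: Bystander: clear glass bottle with blue cap, 70 mm diameter, 150 mm tall; origin under its centre.
- amber_bottle: Bystander: amber glass bottle with white cap, 68 mm diameter, 160 mm tall; origin under its centre.
- wash_bottle: Bystander: white wash bottle with red cap and bent spout, 72 mm diameter, 200 mm tall; origin under its centre.

How it is judged (in metres and radians):
On the way:
1. the rack lies flat in the tilted holder, its foot against the lower lip, and is let go (x of rack in the frame of cradle between -0.006 and 0.008 m and y of rack in the frame of cradle between -0.016 and 0.006 m and z of rack in the frame of cradle between -0.004 and 0.005 m and angle between the z axis of rack and the z axis of cradle, either way round below 0.06 rad and angle between the y axis of rack and the y axis of cradle, either way round below 0.12 rad and contact force between rack and the fingers below 0.1 N), for 0.2 s.
At the end, for the whole second after the job is handed in: The rack lies flat on the tilted bed (within 5 mm and 0.06 rad), its foot within 8 mm of touching the lower lip, the eccentric lobe bears on it with more than 3 N and the jaw is pushed back by more than 1.2 mm; all at rest (x of rack in the frame of cradle between -0.006 and 0.008 m and y of rack in the frame of cradle between -0.002 and 0.011 m and z of rack in the frame of cradle between -0.004 and 0.005 m and angle between the z axis of rack and the z axis of cradle, either way round below 0.06 rad and angle between the y axis of rack and the y axis of cradle, either way round below 0.06 rad and contact force between cam and rack above 3 N and value of joint jaw above 0.0012 m and linear speed of rack below 0.02 m/s).
It fails at once if the rack is tipped over (more than about 63 degrees) (angle between rack's own z axis and vertical above 1.1 rad).
It fails at once if the rack is dropped (in free fall, faster than 0.6 m/s) (contact force between rack and anything else below 0.05 N and linear speed of rack above 0.6 m/s).
It fails at once if a bystander bottle is pushed more than 30 mm or knocked over (distance of any of media_bottle, amber_bottle, wash_bottle from where it was at the start of the episode above 0.03 m or angle between any of media_bottle, amber_bottle, wash_bottle's own z axis and vertical above 0.6 rad).
It also fails if it takes over 64 s, if anything falls off the work surface, if the arm or the gripper's body presses on something with over 40 N, if the wrist force passes 120 N, or if a joint passes its speed limit or range.

## Robot

A 6-joint arm with a two-finger parallel gripper is mounted at the origin on the work surface. World frame = base frame: x ahead of the robot, y to its left, z up, the work surface at z = 0. Lengths are in mm, angles in rad, forces in N, time in s.
With the tool pointing down it reaches from about 325 to 875 mm from the base axis. Payload 4.4 kg.
Tool frame: the origin (TCP) lies on the centre line of the jaws, within the pads' length; the fingertips stand ahead of it and the grasp point (between the pads) lies 6 mm ahead of it (ctrl.tcp_to_tips is the z of the fingertips in the tool frame, in mm); z points along the fingers, y is the line along which they close (so a half turn about z gives the same grasp; the last joint's range is limited). The gripper opens to 85 mm and grips with 20 to 120 N. Pads are 22 mm wide; open, the fingers measure 114 mm over their backs; the gripper's body (76 mm by 85 mm) begins 54 mm behind the grasp point. The pads swing forward as they close: fully open they stand 13 mm farther back than shut.
Start: joints at [1.196, 0.207, 1.542, -0, 1.393, -0.15], TCP at [128.184, 560.532, 256.282] pointing down, gripper open.
Joint ranges: [-2.73, 2.73], [-0.86, 2.22], [0.23, 2.46], [-1.11, 4.25], [0.08, 2.63], [-2.82, 2.82]. Speed limits (rad/s): [2.79, 2.79, 3.14, 3.14, 3.14, 3.14].

## Interface

Orientations are given as a 3x3 rotation matrix whose columns are the frame's x, y, z axes.
In Python, from plant import ctrl, sensors, optics gives the robot as it stands. Calls block until the motion is done:
- ctrl.move_ptp(position, orientation): joint-space move of the TCP to a pose.
- ctrl.move_l(position, rot=None, vel=150, threshold=None): straight line of the TCP; rot=None keeps the orientation; vel is the mean speed in mm/s. With threshold (N) it stops when the force on the tool has changed by that much, and returns True; else False.
- ctrl.set_joints(angles): joint-space move.
- ctrl.gripper_to(opening, force=None): finger opening in mm; force is the grip in N (None keeps the last); returns when the fingers have stopped.
- ctrl.hold(seconds).
- ctrl.solve_ik(position, orientation): joint angles nearest the present ones, or None.
- sensors.read_state(): the state.
- optics.grab_frame(name): name is "scene" or "top" or "wrist"; returns (picture, depth): 400x640x3 uint8, red, green, blue; 400x640 float32, mm along the optical axis (not along the pixel's ray), 0 where there is no reading.
- optics.camera_params(name): a dict with "mtx" (3x3 intrinsics, pixels), "R" (3x3) and "t" (3): a world point X has camera coordinates R X + t; the wrist camera has in their place "T_tool_cam" (4x4, takes a point from camera to tool coordinates, whose origin is the TCP and whose axes are the flange's). Camera axes: x right, y down, z forward; pixel columns grow to the right and rows downward; lengths in mm; the calibration is good to about 2 mm. A picture is of the moment at which its call begins: read the wrist's pose just before it. camera_params takes no time and is no camera call.
A pose or a line that the arm cannot do raises ctrl.MotionError and nothing moves.
- ctrl.finish_job(): hands the job in; it is judged then, once.
The state is a dict: "t": time; "q": joint angles; "qvel": joint speeds; "tau": joint torques, N m; "eef_pos": TCP position; "eef_rot": TCP orientation; "force": force on the tool from outside, world axes, zero at the start; "wrist_torque": the same for the moment, N m; "grip_width": finger opening in mm; "grasp_force": force on a finger pad.
Only numpy, scipy, OpenCV 4.12 (cv2) and the standard library are available. Lean on these libraries where they do the work, as an engineer would, in place of code of your own. Each camera call takes 0.05 s, during which the arm holds its last target. There are 200 camera calls.

## Working session

There is one attempt and no reset: what is moved stays moved. The work goes in short steps, each a Python script; the robot and the scene stay as the last script left them, time stands still between calls to the robot, and variables do not carry over. Pictures are saved under pics/ and viewed, at most 10 in all, crops included, and the job is handed in when it is done.

```bash
mkdir -p pics; ls
cat > h.py <<'E'
import numpy as np, cv2
from plant import ctrl, sensors, optics
def cloud(name):
    st=sensors.read_state()
    im,d=optics.grab_frame(name); c=optics.camera_params(name)
    K=np.array(c["mtx"]); v,u=np.mgrid[:400,:640]
    P=np.stack([(u-K[0,2])/K[0,0]*d,(v-K[1,2])/K[1,1]*d,d],-1)
    if "R" in c: W=(P-np.array(c["t"]).ravel())@np.array(c["R"])
    else:
        T=np.array(c["T_tool_cam"]); W=(P@T[:3,:3].T+T[:3,3])@np.array(st["eef_rot"]).T+np.array(st["eef_pos"])
    W[d<=0]=np.nan
    return im,W
def save(im,n): cv2.imwrite(f"pics/{n}.png",im[:,:,::-1])
E
python3 - <<'E'
from h import *
for n in ("scene","top"):
    im,W=cloud(n); save(im,n); np.savez(n,im=im,W=W)
    print(n,optics.camera_params(n), np.isfinite(W[...,0]).mean())
print(ctrl.tcp_to_tips,sensors.read_state())
E
```

```text
pics
scene {'mtx': array([[422.03465965,   0.        , 322.42510328],
       [  0.        , 422.03465965, 201.70257316],
       [  0.        ,   0.        ,   1.        ]]), 'R': array([[-1.88718346e-01,  9.82031175e-01, -3.96348440e-04],
       [ 7.77723569e-01,  1.49209804e-01, -6.10641044e-01],
       [-5.99609403e-01, -1.15547418e-01, -7.91907418e-01]]), 't': array([ 107.45881385, -350.73229073, 1738.38842821])} 0.99594140625
top {'mtx': array([[397.74349322,   0.        , 317.65757016],
       [  0.        , 397.74349322, 204.51517478],
       [  0.        ,   0.        ,   1.        ]]), 'R': array([[-0.09934758, -0.99505126, -0.00174622],
       [-0.97417527,  0.09762058, -0.20359951],
       [ 0.20276241, -0.01852599, -0.9790527 ]]), 't': array([  28.75262066,  537.95994672, 1152.45713892])} 0.99615625
25.0 {'t': 0.1, 'q': array([ 1.19551631e+00,  2.07370271e-01,  1.54282975e+00, -2.15176099e-05,
        1.39351898e+00, -1.50500122e-01]), 'qvel': array([-0.00074067, -0.00174588, -0.00134174, -0.00042594,  0.00154058,
        0.00094206]), 'tau': array([-7.64091169e-05, -3.84087217e+01, -2.92548072e+01, -2.36077749e-04,
        4.85614597e-03, -7.68953669e-06]), 'eef_pos': array([127.94062856, 559.92339103, 255.21283688]), 'eef_rot': array([[-9.74843928e-01,  2.22887277e-01, -7.59666565e-04],
       [ 2.22888372e-01,  9.74841951e-01, -1.98611809e-03],
       [ 2.97874384e-04, -2.10547601e-03, -9.99997739e-01]]), 'force': array([0.78092943, 0.30872271, 0.38374313]), 'wrist_torque': array([-0.04121376,  0.04557009,  0.02833875]), 'grasp_force': 0.0, 'grip_width': 85.39791832664187}
```

View pics/scene.png

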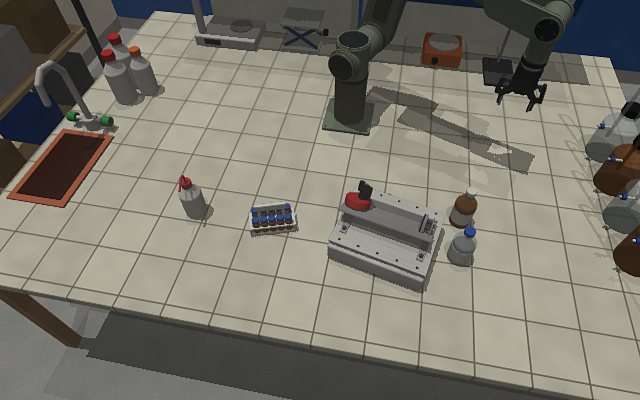

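View pics/top.png

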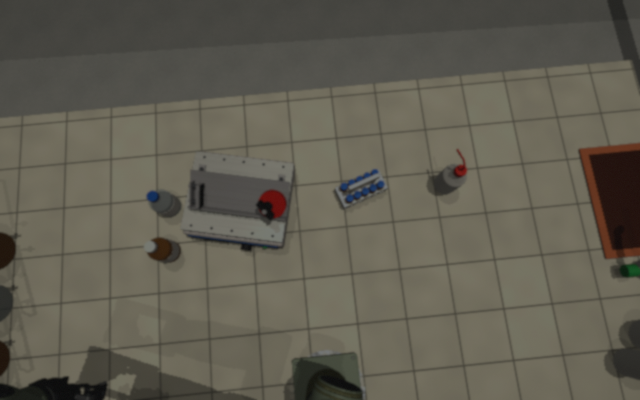

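The scene picture shows the rack at (273,219), the shaker at (385,235) and the wash bottle at (192,198). In the top picture the rack is at (362,187), the red clamp disc at (271,203), the jaw at (196,195), and the bottles at (163,203) and (162,249). The shaker's front faces the robot. Next I'll get coarse positions from both views.

Run:
```python
from h import *
def rep(n,name,box,lo,hi):
    f=np.load(n+".npz"); hsv=cv2.cvtColor(f["im"],cv2.COLOR_RGB2HSV); m=cv2.inRange(hsv,lo,hi)>0
    b=np.zeros_like(m); x0,y0,x1,y1=box; b[y0:y1,x0:x1]=1; p=f["W"][m&b]; p=p[np.isfinite(p[:,0])]
    r=cv2.minAreaRect(p[:,:2].astype(np.float32))
    print(n,name,len(p),np.median(p,0).round(),p[:,2].max().round(), np.array(r[0]).round(),np.array(r[1]).round(),round(r[2],1))
for n,bx in (("top",(330,160,395,215)),("scene",(240,195,305,245))):
    rep(n,"caps",bx,(100,120,50),(130,255,255))
for n,bx in (("top",(250,180,295,225)),("scene",(335,185,380,215))):
    rep(n,"disc",bx,(0,130,60),(8,255,255))
# bed plane & wing from top
f=np.load("top.npz");W=f["W"]
b=W[190:205,212:252].reshape(-1,3); c=b.mean(0); n=np.linalg.svd(b-c)[2][2]; n*=np.sign(n[2]); print("bed",c,n,np.degrees(np.arccos(n[2])),np.abs((b-c)@n).max())
# shaker platform edge
m=np.zeros((400,640),bool); m[140:255,175:305]=1
p=W[m]; p=p[(p[:,2]>85)&(p[:,2]<101)]; print("plat",len(p),cv2.minAreaRect(p[:,:2].astype(np.float32)),np.median(p[:,2]))
for nm,bx in (("media",(145,188,180,220)),("amber",(142,235,182,265)),("wash",(425,145,470,195))):
    p=W[bx[1]:bx[3],bx[0]:bx[2]].reshape(-1,3);p=p[p[:,2]>40];print(nm,p.min(0).round(),p.max(0).round())
```

```text
top caps 291 [ 574. -162.   72.] 79.0 [ 581. -164.] [ 58. 121.] 19.0
scene caps 212 [ 599. -158.   71.] 78.0 [ 586. -165.] [ 59. 123.] 20.0
top disc 419 [542.  94. 156.] 170.0 [539.  96.] [74. 58.] 35.0
scene disc 304 [557.  99. 155.] 170.0 [542. 102.] [77. 69.] 63.5
bed [571.00187271 220.91828015 122.07102202] [-0.48984579  0.11549306  0.86412525] 30.21703004122998 7.811924638671835
plat 4144 ((581.4097900390625, 208.0235137939453), (302.8690490722656, 241.00416564941406), 76.92961883544922) 94.82311204110941
media [555. 403.  41.] [624. 473. 155.]
amber [413. 409.  40.] [481. 473. 164.]
wash [ 540. -469.   40.] [ 631. -398.  199.]
```

```bash
cat >> h.py <<'E'
def cradR(yaw,tilt=np.radians(30)):
    h=np.array([np.cos(yaw),np.sin(yaw),0]); y=np.array([-h[1],h[0],0]); x=h*np.cos(tilt)+np.array([0,0,np.sin(tilt)])
    return np.column_stack([x,y,np.cross(x,y)])
def toolR(F,a=0,s=1):
    "tool z = -F z, tool y = F x turned by a about F z (times s)"
    y=s*(F[:,0]*np.cos(a)+F[:,1]*np.sin(a)); z=-F[:,2]
    return np.column_stack([np.cross(y,z),y,z])
E
python3 - <<'E'
from h import *
print(optics.camera_params("wrist"))
F=cradR(np.radians(-13.1)); c=np.array([571,221,122.])
for s in (1,-1):
  print(s,"view",ctrl.solve_ik(c+250*F[:,2],toolR(F,0,s)),"rack",ctrl.solve_ik([583,-165,260],toolR(cradR(np.radians(19),0),0,s)))
  for a in (-.85,0,1.1): print(ctrl.solve_ik(c-F[:,1]*115+60*F[:,2],toolR(F,a,s)))
E
```

```text
{'mtx': array([[350.4401448 ,   0.        , 319.48179416],
       [  0.        , 350.4401448 , 202.80826041],
       [  0.        ,   0.        ,   1.        ]]), 'T_tool_cam': array([[-4.70794085e-04, -9.46700671e-01, -3.22114292e-01,
         8.34452230e+01],
       [ 9.99999840e-01, -5.46813674e-04,  1.45522456e-04,
         6.24838613e-01],
       [-3.13902706e-04, -3.22114172e-01,  9.46700777e-01,
        -1.19150770e+02],
       [ 0.00000000e+00,  0.00000000e+00,  0.00000000e+00,
         1.00000000e+00]])}
1 view [ 0.53467066 -0.17728537  1.84099864 -0.39513804  1.11511911  0.87345184] rack [-4.18558101e-01  2.68611192e-01  1.45777737e+00 -4.44089210e-16
  1.41520409e+00 -7.50170659e-01]
[ 0.16275919 -0.01867139  2.06316507 -0.32837871  0.63282666  1.46137414]
[ 0.16275919 -0.01867139  2.06316507 -0.32837871  0.63282666  0.61137414]
[ 0.16275919 -0.01867139  2.06316507 -0.32837871  0.63282666 -0.48862586]
-1 view [ 0.53467066 -0.17728537  1.84099864 -0.39513804  1.11511911 -2.26814081] rack [-4.18558101e-01  2.68611192e-01  1.45777737e+00 -4.44089210e-16
  1.41520409e+00  2.39142199e+00]
[ 0.16275919 -0.01867139  2.06316507 -0.32837871  0.63282666 -1.68021852]
[ 0.16275919 -0.01867139  2.06316507 -0.32837871  0.63282666 -2.53021852]
[ 0.16275919 -0.01867139  2.06316507 -0.32837871  0.63282666  2.65296679]
```

Run:
```python
from h import *
F=cradR(np.radians(-13.1)); c=np.array([571,221,122.])
ctrl.move_ptp(c+230*F[:,2],toolR(F)); ctrl.hold(.3)
im,W=cloud("wrist"); save(im,"w1"); np.savez("w1",im=im,W=W)
R=toolR(cradR(np.radians(19),0)); 
ctrl.move_ptp([583,-165,290],R); ctrl.hold(.3)
im,W=cloud("wrist"); save(im,"w2"); np.savez("w2",im=im,W=W)
s=sensors.read_state();print(s["t"],s["force"],s["eef_pos"])
```

```text
4.075 [-0.44196242 -0.95698043  0.52088223] [ 583.10585633 -164.28137826  290.19251485]
```

View pics/w1.png

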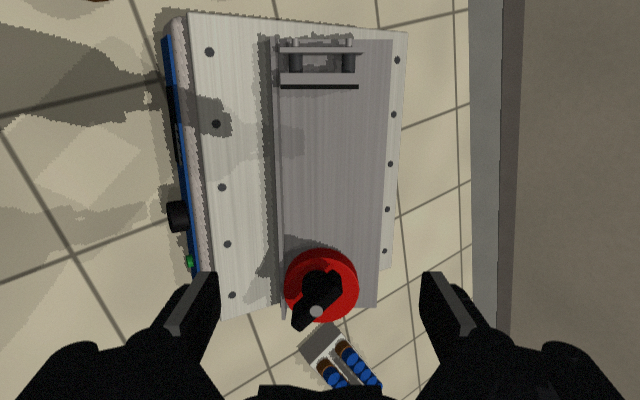

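View pics/w2.png

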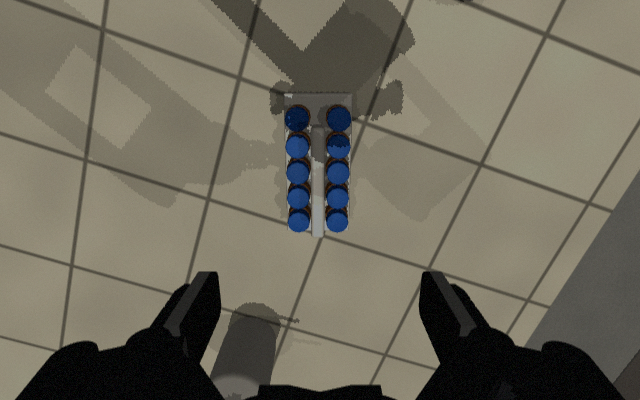

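The cradle view shows the lip along column 278, the jaw's black rubber face at (320,87), the red disc at (322,287) and the wing from (297,325) to (340,275). The rack view shows the rack with its handle bar from (318,125) to (318,237).

Run:
```python
from h import *
f=np.load("w1.npz");W=f["W"];hsv=cv2.cvtColor(f["im"],cv2.COLOR_RGB2HSV)
b=W[110:230,310:375].reshape(-1,3); c=b.mean(0); n=np.linalg.svd(b-c,full_matrices=False)[2][2]; n*=np.sign(n[2])
print("bed n",n,np.degrees(np.arccos(n[2])),"yaw",np.degrees(np.arctan2(-n[1],-n[0])),np.abs((b-c)@n).std())
F=cradR(np.arctan2(-n[1],-n[0]),np.arccos(n[2])); np.savez("cr",F=F,c=c)
L=(W-c)@F
def prof(m,ax,name,lo,hi,st):
    p=L[m]; 
    for t in np.arange(lo,hi,st):
        q=p[(p[:,ax]>=t)&(p[:,ax]<t+st)]
        if len(q): print(name,round(t,1),len(q),np.nanpercentile(q[:,2],[5,50,95]).round(1))
m=np.zeros((400,640),bool); m[110:230,262:300]=1; prof(m,0,"lip x",-75,-35,3)
# lip edge line: lip top points
p=L[m]; p=p[(p[:,2]>19)&(p[:,2]<25)]; print("lip top pts",len(p),np.nanpercentile(p[:,0],[2,50,98]),"slope",np.polyfit(p[:,1],p[:,0],1))
m=np.zeros((400,640),bool); m[40:110,290:350]=1; prof(m,1,"jaw y",60,150,4)
p=L[m]; p=p[(p[:,2]>32)&(p[:,2]<38)]; print("jaw top",len(p),np.nanpercentile(p,[1,50,99],axis=0).round(1))
p=L[60:100,270:375].reshape(-1,3); p=p[(p[:,2]>28)&(p[:,2]<38)]; print("jaw x ext",np.nanpercentile(p[:,0],[1,99]))
red=(cv2.inRange(hsv,(0,130,60),(8,255,255))|cv2.inRange(hsv,(172,130,60),(180,255,255)))>0; red[:240]=0;red[330:]=0
p=L[red]; print("red z",np.nanpercentile(p[:,2],[5,50,95])); p=p[abs(p[:,2]-30)<3]; h=cv2.convexHull(p[:,:2].astype(np.float32)); print("disc",cv2.minEnclosingCircle(h),cv2.fitEllipse(h))
k=np.zeros((400,640),bool); k[240:345,270:370]=1; p=L[k&(L[...,2]>70)&(L[...,2]<84)]
print("wing",len(p),np.median(p[:,2]),cv2.minAreaRect(p[:,:2].astype(np.float32)))
f=np.load("w2.npz");W=f["W"]
m=np.zeros((400,640),bool); m[85:245,270:365]=1; P=W[m]
for nm,lo,hi in (("bar",108,122),("caps",66,77),("foot",36,44)):
    p=P[(P[:,2]>lo)&(P[:,2]<hi)]; print(nm,len(p),np.median(p[:,2]),cv2.minAreaRect(p[:,:2].astype(np.float32)))
```

```text
Traceback (most recent call last):
numpy.linalg.LinAlgError: SVD did not converge
```

```bash
cat > meas.py <<'E'
from h import *
f=np.load("w1.npz");W=f["W"];hsv=cv2.cvtColor(f["im"],cv2.COLOR_RGB2HSV)
b=W[110:230,310:375].reshape(-1,3); b=b[np.isfinite(b[:,0])]
for i in range(3):
    c=b.mean(0); n=np.linalg.svd(b-c,full_matrices=False)[2][2]; n*=np.sign(n[2]); r=(b-c)@n; b=b[abs(r)<2.5*r.std()+.1]
print("bed n",n,np.degrees(np.arccos(n[2])),"yaw",np.degrees(np.arctan2(-n[1],-n[0])),r.std())
F=cradR(np.arctan2(-n[1],-n[0]),np.arccos(n[2])); np.savez("cr",F=F,c=c)
L=(W-c)@F
def prof(m,ax,name,lo,hi,st):
    p=L[m]; 
    for t in np.arange(lo,hi,st):
        q=p[(p[:,ax]>=t)&(p[:,ax]<t+st)]
        if len(q): print(name,round(t,1),len(q),np.nanpercentile(q[:,2],[5,50,95]).round(1))
m=np.zeros((400,640),bool); m[110:230,262:300]=1; prof(m,0,"lip x",-75,-35,3)
p=L[m]; p=p[(p[:,2]>19)&(p[:,2]<25)]; print("lip top pts",len(p),np.nanpercentile(p[:,0],[2,50,98]),"slope",np.polyfit(p[:,1],p[:,0],1))
m=np.zeros((400,640),bool); m[40:110,290:350]=1; prof(m,1,"jaw y",60,150,4)
p=L[60:100,270:375].reshape(-1,3); p=p[(p[:,2]>28)&(p[:,2]<38)]; print("jaw top",np.nanpercentile(p,[1,50,99],axis=0).round(1))
red=(cv2.inRange(hsv,(0,130,60),(8,255,255))|cv2.inRange(hsv,(172,130,60),(180,255,255)))>0; red[:240]=0;red[330:]=0
p=L[red]; print("red z",np.nanpercentile(p[:,2],[5,50,95])); p=p[abs(p[:,2]-30)<3]; h=cv2.convexHull(p[:,:2].astype(np.float32)); print("disc",cv2.minEnclosingCircle(h),cv2.fitEllipse(h))
k=np.zeros((400,640),bool); k[240:345,270:370]=1; p=L[k&(L[...,2]>70)&(L[...,2]<84)]
print("wing",len(p),np.median(p[:,2]),cv2.minAreaRect(p[:,:2].astype(np.float32)))
f=np.load("w2.npz");W=f["W"]
m=np.zeros((400,640),bool); m[85:245,270:365]=1; P=W[m]
for nm,lo,hi in (("bar",108,122),("caps",66,77),("foot",36,44)):
    p=P[(P[:,2]>lo)&(P[:,2]<hi)]; print(nm,len(p),np.median(p[:,2]),cv2.minAreaRect(p[:,:2].astype(np.float32)))
E
python3 meas.py
```

```text
bed n [-0.48714799  0.11237788  0.86605892] 29.996159139476514 yaw -12.990051297496306 0.7021464415394264
lip x -75 380 [-4.2 -2.7 -1.1]
lip x -72 298 [-5.5 -4.2 -2.3]
lip x -69 122 [-1.3 -0.1  1.5]
lip x -66 265 [20.8 21.9 23.2]
lip x -63 669 [-0.6 15.6 22.9]
lip x -60 350 [-1.1  0.   1.2]
lip x -57 361 [-1.2  0.   1.3]
lip x -54 352 [-1.1  0.   1.2]
lip x -51 353 [-1.2 -0.   1.2]
lip x -48 348 [-1.3  0.1  1.2]
lip x -45 225 [-1.1  0.1  1.3]
lip top pts 546 [-64.95066777 -62.92427802 -60.98197911] slope [ 1.19475351e-03 -6.29203236e+01]
jaw y 60 237 [-1.3 -0.1  1.2]
jaw y 64 296 [-1.2 -0.1  1.1]
jaw y 68 243 [-1.3 -0.1  1.4]
jaw y 72 237 [-1.4 -0.1  1.3]
jaw y 76 239 [-1.1  0.   1.3]
jaw y 80 298 [33.7 35.  36.2]
jaw y 84 297 [33.7 35.1 36.3]
jaw y 88 344 [33.8 35.  36.1]
jaw y 92 215 [-0.9  1.  34. ]
jaw y 96 297 [-0.9  0.7 24.2]
jaw y 100 262 [-1.5  0.7 24.3]
jaw y 104 297 [-1.4  0.5 24.2]
jaw y 108 440 [ 0.1 30.8 32.9]
jaw y 112 138 [-0.4 20.8 32.8]
jaw y 116 266 [-1.2  0.3 21.1]
jaw y 120 72 [-1.3 -0.2  1.2]
jaw top [[-55.1  80.1  33.2]
 [-23.2  86.4  35. ]
 [  9.4  92.   36.8]]
red z [14.61022001 29.82890457 31.13460315]
disc ((-21.440107345581055, -121.09564208984375), 40.17665100097656) ((-21.431468963623047, -120.94540405273438), (78.53543090820312, 79.90966796875), 15.786308288574219)
wing 990 77.40907232660214 ((-26.588911056518555, -109.40217590332031), (60.234745025634766, 13.961895942687988), 47.09739685058594)
bar 1505 117.07635144555894 ((581.2353515625, -163.62014770507812), (11.529207229614258, 98.78618621826172), 18.611038208007812)
caps 4252 73.25878592679771 ((581.1724243164062, -163.734375), (62.85152053833008, 125.99340057373047), 19.35978889465332)
foot 2282 41.3523337233499 ((581.0216674804688, -163.94387817382812), (70.08522033691406, 148.25230407714844), 18.918704986572266)
```

All the measurements agree: wing centre, jaw, lip and disc. Now I'll grasp and lift the rack.

```bash
cat >> h.py <<'E'
def cradle():
    z=np.load("cr.npz"); F=z["F"]; return F, z["c"]+F@np.array([-26,5.2,0])
E
python3 - <<'E'
from h import *
F,o=cradle(); print("cradle",o)
R=toolR(cradR(np.radians(18.9),0)); p=np.array([581.2,-163.7,0])
ctrl.gripper_to(60)
ctrl.move_l(p+[0,0,170],R,vel=200)
print(ctrl.move_l(p+[0,0,109],vel=80,threshold=15)); 
ctrl.gripper_to(5,force=70); ctrl.hold(.2)
s=sensors.read_state();print(s["t"],s["grip_width"],s["grasp_force"],s["eef_pos"],s["force"])
np.save("tz",s["eef_pos"])
if s["grip_width"]>9:
    ctrl.move_l(p+[0,0,150],vel=60); ctrl.hold(.2); s=sensors.read_state();print(s["force"],s["wrist_torque"],s["grip_width"])
    ctrl.move_l(p+[0,0,370],vel=200)
    T=toolR(F); ctrl.move_l(o+F@[4,-4.5,s["eef_pos"][2]*0+109+100],T,vel=180); ctrl.hold(.3)
    im,W=cloud("wrist"); save(im,"w3"); np.savez("w3",im=im,W=W)
    s=sensors.read_state();print(s["t"],s["grip_width"],s["force"],F.T@(s["eef_pos"]-o))
E
```

```text
cradle [568.5192377  227.40039464 122.52364115]
False
6.8 10.586860657811897 68.96360635757446 [ 581.30995249 -163.88321355  109.52494232] [-2.37790612 -0.87655136  4.6759423 ]
[ 0.2371632  -0.55795389 -4.12012808] [ 0.03134362 -0.0206838  -0.05157152] 11.084355209012722
11.9667 11.365924503740377 [ 0.27025454  0.21235323 -3.68997832] [  4.14593014  -4.65263579 208.95181801]
```

View pics/w3.png

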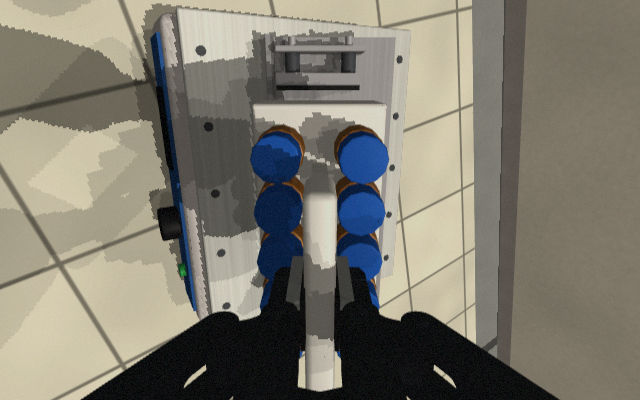

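The rack is held straight, with its end edge on row 104 and its corners at columns 253 and 387. I'll check its offset in the holder frame and then lower it.

Run:
```python
from h import *
F,o=cradle(); z=np.load("w3.npz"); L=(z["W"]-o)@F
p=L[95:140,240:400].reshape(-1,3); p=p[(p[:,2]>130)&(p[:,2]<148)]
print("foot top",len(p),np.nanmedian(p[:,2]),np.nanpercentile(p[:,0],[1,99]),np.nanpercentile(p[:,1],99), "tilt z per x,y",np.linalg.lstsq(np.c_[p[:,:2],np.ones(len(p))],p[:,2],rcond=None)[0])
T=toolR(F)
ctrl.move_l(o+F@[4,-4.5,109.5+12],T,vel=80); ctrl.hold(.2)
hit=ctrl.move_l(o+F@[4,-4.5,109.5-4],vel=20,threshold=6); ctrl.hold(.1)
s=sensors.read_state();print(s["t"],hit,s["grip_width"],F.T@s["force"],F.T@(s["eef_pos"]-o),s["wrist_torque"])
im,W=cloud("wrist"); save(im,"w4"); np.savez("w4",im=im,W=W)
```

```text
foot top 4127 141.00486633306605 [-29.77167126  38.42639324] 69.55390270917981 tilt z per x,y [-2.54057425e-03 -1.08266957e-01  1.47562925e+02]
14.1583 True 11.478917766462228 [ 0.67827771 -0.63498827  6.24264853] [  3.26717601  -4.62864922 107.95670614] [-0.05147896 -0.10232335  0.0330022 ]
```

View pics/w4.png

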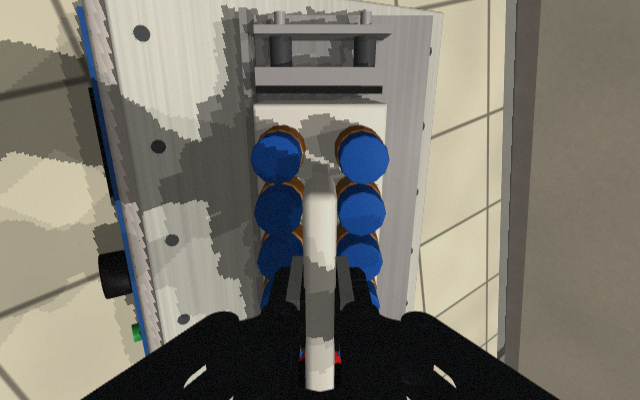

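It has made contact with the bed, the end edge (row 104) sits just clear of the jaw, and the lip is to the left. Next I slide it to the lip, let go and back off.

Run:
```python
from h import *
F,o=cradle(); st=lambda: sensors.read_state()
e=F.T@(st()["eef_pos"]-o)
hit=ctrl.move_l(o+F@(e+[-7,0,0]),vel=15,threshold=7)
s=st();print(hit,F.T@s["force"],F.T@(s["eef_pos"]-o))
ctrl.gripper_to(30); ctrl.hold(.4)
s=st();print(s["t"],s["grip_width"],s["grasp_force"],F.T@s["force"])
e=F.T@(s["eef_pos"]-o)
ctrl.move_l(o+F@(e+[0,0,60]),vel=80); ctrl.move_l(o+F@[0,0,245],vel=150); ctrl.hold(.3)
im,W=cloud("wrist"); save(im,"w5"); np.savez("w5",im=im,W=W)
L=(W-o)@F; m=np.zeros((400,640),bool); m[20:330,220:420]=1
p=L[m&(abs(L[...,1])<95)&(abs(L[...,0])<60)]
for n,lo,hi in (("bar",110,122),("foot",37,44)):
    q=p[(p[:,2]>lo)&(p[:,2]<hi)]; print(n,len(q),np.median(q[:,2]),cv2.minAreaRect(q[:,:2].astype(np.float32)),q.min(0),q.max(0))
k=np.zeros((400,640),bool); k[240:,270:370]=1; q=L[k&(L[...,2]>72)&(L[...,2]<84)&(L[...,1]<-80)]
print("wing",len(q),np.median(q[:,2]),cv2.minAreaRect(q[:,:2].astype(np.float32)))
```

```text
True [ 2.86443156  0.8722443  -1.31349423] [ -0.39440283  -4.53335627 107.99091794]
15.2167 29.963250361815025 0.0 [0.44464632 0.29237539 0.43704108]
bar 1995 115.67627368621633 ((0.09097623825073242, -4.8211517333984375), (99.36973571777344, 11.929965019226074), 89.70883178710938) [ -6.1093689  -54.48746084 110.16939297] [  5.97036335  44.87489598 119.45603501]
foot 2642 39.86321049590984 ((-0.020931243896484375, 3.5253753662109375), (166.8251953125, 70.05905151367188), 89.904296875) [-35.10075095 -79.94254537  37.01832002] [35.06397731 86.97762466 43.98897076]
wing 833 77.5059823470498 ((-0.21361541748046875, -114.3773422241211), (59.29851150512695, 13.841856956481934), 47.82204055786133)
```

View pics/w5.png

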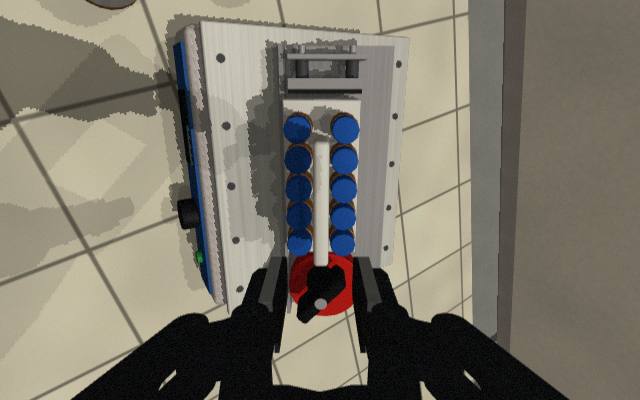

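The rack lies at about (0, -5, 0) in the holder, straight and free of the fingers. The wing is at (322,295), which puts the clamp turn at about 0.10. Next I grip the wing and turn it.

Run:
```python
from h import *
F,o=cradle(); st=lambda: sensors.read_state()
P=lambda h: o+F@[-.3,-114.7,h]
t0=.105; T=lambda t: toolR(F,t-.85)
ctrl.move_l(P(210),T(t0),vel=150); ctrl.gripper_to(42)
ctrl.move_l(P(120),vel=120); hit=ctrl.move_l(P(74),vel=60,threshold=12); print(hit)
ctrl.gripper_to(5,force=100); ctrl.hold(.2); s=st(); print(s["t"],s["grip_width"],F.T@s["force"],F.T@(s["eef_pos"]-o))
if not hit and s["grip_width"]>11:
    for t in np.linspace(t0,1.8,13)[1:]:
        ctrl.move_ptp(P(74),T(t)); s=st()
        print(round(t,2),s["grip_width"].round(1),(F.T@s["force"]).round(1),(F.T@s["wrist_torque"]).round(2))
    ctrl.hold(.3); s=st(); print(s["t"])
```

```text
False
20.7417 12.377006977914213 [ 1.7198651  -3.83628259  6.20628621] [   0.67381656 -114.9855273    74.67922136]Traceback (most recent call last):
  File "<stdin>", line 11, in <module>
AttributeError: 'float' object has no attribute 'round'
```

Run:
```python
from h import *
F,o=cradle(); st=lambda: sensors.read_state()
P=lambda h: o+F@[-.3,-114.7,h]
t0=.105; T=lambda t: toolR(F,t-.85)
for t in np.linspace(t0,1.8,13)[2:]:
    ctrl.move_ptp(P(74),T(t)); s=st()
    print(round(t,2),round(s["grip_width"],1),(F.T@s["force"]).round(1),(F.T@s["wrist_torque"]).round(2))
ctrl.hold(.3)
ctrl.gripper_to(42); ctrl.hold(.2)
ctrl.move_l(P(130),vel=100); ctrl.move_l(o+F@[0,0,245],toolR(F),vel=150); ctrl.hold(.3)
im,W=cloud("wrist"); save(im,"w6"); np.savez("w6",im=im,W=W)
L=(W-o)@F; m=np.zeros((400,640),bool); m[20:330,220:420]=1
p=L[m&(abs(L[...,1])<95)&(abs(L[...,0])<60)]
q=p[(p[:,2]>110)&(p[:,2]<122)]; print("bar",np.median(q[:,2]),cv2.minAreaRect(q[:,:2].astype(np.float32)))
q=L[40:100,270:375].reshape(-1,3); q=q[(q[:,2]>33)&(q[:,2]<37)&(q[:,1]<100)]; print("jaw y",np.nanpercentile(q[:,1],[1,99]))
k=np.zeros((400,640),bool); k[240:,270:370]=1; q=L[k&(L[...,2]>72)&(L[...,2]<84)&(L[...,1]<-80)]
print("wing",cv2.minAreaRect(q[:,:2].astype(np.float32)),st()["t"])
```

```text
0.39 12.5 [-0.1 -3.6  6.4] [-0.28  0.44  0.26]
0.53 12.2 [-0.4 -3.2  7.8] [-0.27  0.5   0.23]
0.67 11.9 [-1.8 -1.4  8.1] [-0.2   0.63  0.27]
0.81 11.9 [-2.7 -1.8  9.6] [-0.23  0.66  0.28]
0.95 12.2 [-3.  -1.5  9.6] [-0.19  0.75  0.21]
1.09 12.6 [-2.7 -1.8 10.6] [-0.18  0.78  0.21]
1.24 12.0 [-4.6 -1.5 11.2] [-0.26  0.86  0.19]
1.38 12.4 [-4.5 -1.9 12. ] [-0.31  1.    0.26]
1.52 12.2 [-4.4 -1.8 13.2] [-0.44  0.99  0.25]
1.66 12.3 [-4.1 -3.4 14.6] [-0.46  0.98  0.27]
1.8 12.4 [-3.9 -3.9 13.8] [-0.65  1.04  0.24]
bar 115.66669482268024 ((-0.1086568832397461, 5.854404449462891), (11.913511276245117, 99.24459075927734), 0.3292640745639801)
jaw y [81.10021912 92.829685  ]
wing ((-0.5867080688476562, -114.49256896972656), (13.999496459960938, 58.835975646972656), 54.686981201171875) 27.025
```

View pics/w6.png

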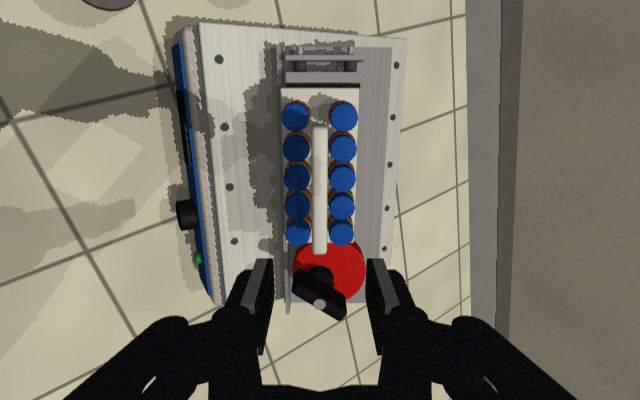

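The rack is clamped at (-0.1, 5.9) mm and straight. The jaw face has moved back about 6 mm, and the lobe at (335,265) is pressing on the end of the rack. Handing in.

```bash
python3 -c "
from plant import ctrl
print(ctrl.finish_job())"
```

```text
the job is handed in; nothing more can be done
None
```

The rack is seated flat against the lower lip and let go, and the clamp is turned to about 1.8 rad with the jaw squeezed about 6 mm; I handed the job in at about 27 s, and it returned no verdict.

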